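Lift the hot lid off the annealing pot with the lid lifter

ROBOT

A 6-joint arm with a two-finger parallel gripper is mounted at the origin on the work surface. World frame = base frame: x ahead of the robot, y to its left, z up, the work surface at z = 0. Lengths are in m, angles in rad, forces in N, time in s.
With the tool pointing down it reaches from about 0.35 to 0.775 m from the base axis. Payload 5.5 kg.
Tool frame: the origin (TCP) lies at the very end of the fingers, on their centre line; the grasp point (between the pads) lies 19 mm behind it; z points along the fingers, y is the line along which they close (so a half turn about z gives the same grasp; the last joint's range is limited). The gripper opens to 85 mm and grips with 20 to 120 N. Pads are 22 mm wide; open, the fingers measure 114 mm over their backs; the gripper's body (76 mm by 85 mm) begins 54 mm behind the grasp point. The pads swing forward as they close: fully open they stand 13 mm farther back than shut.
Start: joints at [-1.387, 0.313, 0.046, 1.304, 0, 1.431], TCP at [0.183, -0.545, 0.231] pointing down, gripper open.
Joint ranges: [-2.76, 2.76], [-0.86, 1.69], [-1.03, 1.26], [-2.2, 2.34], [-1.47, 1.5], [-3.14, 3.14]. Speed limits (rad/s): [2.57, 2.57, 3.14, 3.14, 3.14, 3.14].

INTERFACE

Orientations are given as a unit quaternion [w, x, y, z].
In Python, from cell import env gives the robot as it stands.
- The arm moves only by the tool drive_tool, never from a script. Its argument "rows" is one flat list of numbers, 7 for each row, row after row: the turn, a rotation vector about the tool's x, y, z in degrees, then the shift along the tool's x, y, z in mm, then the opening, from -1 (shut) to 1 (fully open). A call has 1 to 5 rows; each row is the pose to reach, as a shift and turn from the pose commanded when the call began, along the tool's axes at that moment; what a row does not reach only later rows make up. A row lasts 1/12 s, in which the tool goes at most 41.7 mm and 7.16 degrees, less where a joint would pass 70% of its speed; a pose out of reach is approached as far as the arm can. A call with a gripper value outside its range is refused whole. The fingers move at their own pace and stop on an object; the grip force is fixed at half the most. Time passes only in rows, so rows that repeat a pose let the fingers close. It gives the time, the measured TCP pose, the force, the opening and the grip force at its end, in the units of the state.
- env.state(): the state, without advancing time (a new reading comes with each control period).
- env.grab_frame(name): name is "scene" or "side" or "wrist"; returns a dict with "frame" (420x560x3 uint8, red, green, blue), "camera_matrix" (3x3 intrinsics, pixels), "world_to_cam" (4x4, takes a point from world to camera coordinates). Camera axes: x right, y down, z forward; pixel columns grow to the right and rows downward; lengths in m; the calibration is good to about 2 mm. A picture is of the moment at which its call begins. There is no depth.
- env.job_done(): hands the job in; it is judged then, once.
The state is a dict: "t": time; "joint_positions": joint angles; "qd": joint speeds; "joint_torque": joint torques, N m; "tool_pos": TCP position; "ee_rot": TCP orientation; "contact_force": force on the tool from outside, world axes, zero at the start; "torque": the same for the moment, N m; "opening": opening from 0.0 (shut) to 1.0 (fully open); "grasp_force": force on a finger pad.
Only numpy, scipy, OpenCV 4.12 (cv2) and the standard library are available. Lean on these libraries where they do the work, as an engineer would, in place of code of your own. Each camera call takes 0.05 s, during which the arm holds its last target. There are 200 camera calls.

TASK

The lid of the annealing pot is hot: take the standing lid lifter by its black handle, ease its hook under the middle of the lid's loop, and lift the lid off without letting it tip. Set the lid down gently on the ring of the cooling stand, its plug inside the ring so that it lies flat, then unhook the lifter and stand it upright on its cork mat again, and let go. Never touch the lid, pot or stand with the gripper or arm, never push hard on the lid with the lifter or drop it, and leave the other things on the bench where they are.

Things in the scene. Friction and masses are not known exactly. Their poses are not given: they have to be found in the camera images.
- lifter: Steel lid lifter, black handle, 132 mm tall, 0.22 kg, loose, upright on the mat. Origin: underside of the sole below handle and throat; +x to the hook tip, z up. Sole 6 mm thick, 24 mm wide (y), x -27 to 12 mm; cross foot at its rear, x -32 to -22 mm, 56 mm wide. Upturned lip at x 7 to 12 mm, 15 mm high from the underside. Upright web at x -15 to -7 mm, 24 mm wide, up to z 74 mm.
- lid: Round steel lid, 0.33 to 0.58 kg, loose in the pot's mouth with 2 mm play. Origin: centre of its underside, z up. Plug 104 mm diameter, 8 mm deep, 2 mm chamfer; flange above it 132 mm diameter, z 8 to 12 mm; flat top at z 12 mm. The loop stands across the middle, its bar along y. Centre of mass on the axis, about z 9 mm. Pushes over 30 N on it are too hard.
- pot: Steel pot on a grey hot plate, fixed. Origin: centre of the plate's underside on the bench; the plate is 150 x 170 mm. Pot 116 mm diameter, bore 108 mm, its rim 100 mm above the origin: the lid's flange lies on it, and the lid's origin is then 92 mm above the pot's.
- stand: Cooling stand, fixed: 120 mm round foot, 28 mm column, and on top a level aluminium ring, 132 mm outside, bore 108 mm (2 mm play around the lid's plug), 10 mm high, on thin spokes. Origin: centre of the foot's underside; the ring is centred above it. The ring's top is clamped 65 to 110 mm above the bench; this height is not reported (feel or see it). It does not yield.
- mat: Square cork mat, 130 x 130 mm, 4 mm thick, fixed. Origin: centre of its underside on the bench.
- spool: Bystander: small filament spool lying flat, 90 mm diameter, 38 mm high. Origin: centre of its underside.
- cup: Bystander: white paper cup, 76 mm diameter, 90 mm high. Origin: centre of its underside.
- flask: Bystander: clear bottle with black cap, 66 mm diameter, 170 mm high. Origin: centre of its underside.
- lifter_throat (a point): Middle of the floor of the lifter's throat, 6 mm above its underside: the 14 mm long gap between lip (9 mm above the floor) and web, open above and to both sides, in which the loop's bar is carried, straight below the handle. Same axes as the lifter.
- lifter_handle (a point): Middle of the lifter's black handle, 106 mm above its underside. The handle is 34 mm (x) by 16 mm (y), 52 mm tall; grip it across its 16 mm. Below it is a 34 x 22 mm plate, z 74 to 80 mm. Same axes as the lifter.
- lid_loop (a point): Middle of the loop's bar if the loop were upright, 35 mm above the lid's origin. Bar 7 mm thick, along the lid's y, 71 mm free between its legs; 19.5 mm free beneath. The loop is hinged (axis along y, 17 mm below this point) and leans loosely up to 0.4 rad to +x or -x: bar up to 7 mm off, 18 mm free beneath. The lean is not reported. The hook may enter along the lid's +x or -x.

How it is judged:
By the outcome, as a careful person would: the job done as asked, in the order asked, and still so for the second after the job is handed in, with the robot touching nothing.
It also fails if it takes over 72 s, if anything falls off the work surface, if the arm or the gripper's body presses on something with over 40 N, if the wrist force passes 120 N, or if a joint passes its speed limit or range.

## Working session

There is one attempt and no reset: what is moved stays moved. The work goes in short steps, Python scripts to look and compute and a tool call to move; the robot and the scene stay as the last step left them, time stands still between calls to the robot, and variables do not carry over. Pictures are saved under pics/ and viewed, at most 10 in all, crops included, and the job is handed in when it is done.

Besides the shell and the picture viewer there is one more tool, called after "Request:" by a JSON object that holds its "fn" and its "kwargs". drive_tool: Moves the arm, as the interface text tells. Its arguments: {"type":"object","properties":{"rows":{"type":"array"}},"required":["rows"]}

```bash
mkdir -p pics
python3 - <<'E'
from cell import env
import cv2,pickle
s=env.state();print(s)
d={}
for n in("scene","side","wrist"):
    f=env.grab_frame(n);d[n]=f;cv2.imwrite(f"pics/{n}0.png",cv2.cvtColor(f["frame"],cv2.COLOR_RGB2BGR))
    print(n,f["camera_matrix"],f["world_to_cam"])
pickle.dump(d,open("f0.pkl","wb"))
a=cv2.imread("pics/scene0.png");b=cv2.imread("pics/side0.png")
E
```

```text
{'t': 0.0, 'joint_positions': array([-1.38659395e+00,  3.13991723e-01,  4.49856685e-02,  1.30359921e+00,
        1.85577287e-05,  1.43117741e+00]), 'qd': array([ 0.00062376,  0.00188762,  0.00089667,  0.00098402,  0.00104871,
       -0.00021132]), 'joint_torque': array([-1.02191258e-03, -4.80624497e+01,  2.98534459e+01,  1.90985244e-02,
       -1.05607130e-04,  1.07972204e-05]), 'tool_pos': array([ 0.18285234, -0.54461701,  0.23041654]), 'ee_rot': array([-9.04451415e-04,  9.86920679e-01,  1.61204081e-01, -1.08839612e-05]), 'contact_force': array([-0.20927128, -0.37453264,  0.41145947]), 'torque': array([-0.07153594, -0.00209974, -0.04313366]), 'grasp_force': 0.0, 'opening': 0.9985737132207468}
scene [[442.58967361   0.         278.48140124]
 [  0.         442.58967361 200.13980359]
 [  0.           0.           1.        ]] [[-0.72819227  0.68534857 -0.00577501  0.41125856]
 [ 0.52607971  0.55352652 -0.64563808 -0.24341698]
 [-0.43929052 -0.47318677 -0.76362171  1.51799181]
 [ 0.          0.          0.          1.        ]]
side [[536.01430617   0.         274.66715199]
 [  0.         536.01430617 214.06825044]
 [  0.           0.           1.        ]] [[-8.35879112e-01 -5.48913288e-01 -5.58189732e-04  5.02018530e-01]
 [-3.97989861e-01  6.06754287e-01 -6.88079433e-01  3.04735810e-01]
 [ 3.78034628e-01 -5.74929072e-01 -7.25635158e-01  1.15189605e+00]
 [ 0.00000000e+00  0.00000000e+00  0.00000000e+00  1.00000000e+00]]
wrist [[367.42660686   0.         276.07987734]
 [  0.         367.42660686 210.03005828]
 [  0.           0.           1.        ]] [[ 0.3188116  -0.94781603 -0.00198503 -0.5737968 ]
 [-0.90323231 -0.30444867  0.30246059 -0.04001549]
 [-0.28728134 -0.094635   -0.95315982  0.38046857]
 [ 0.          0.          0.          1.        ]]
```

View pics/scene0.png

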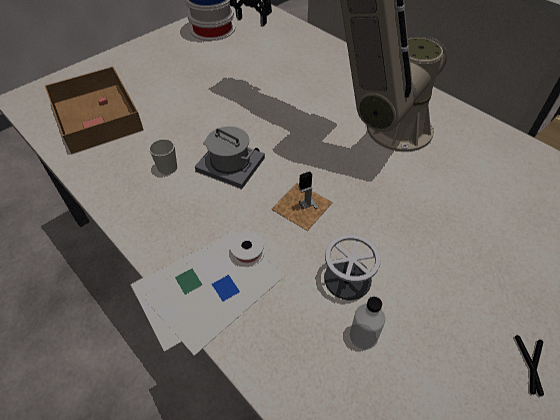

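View pics/side0.png

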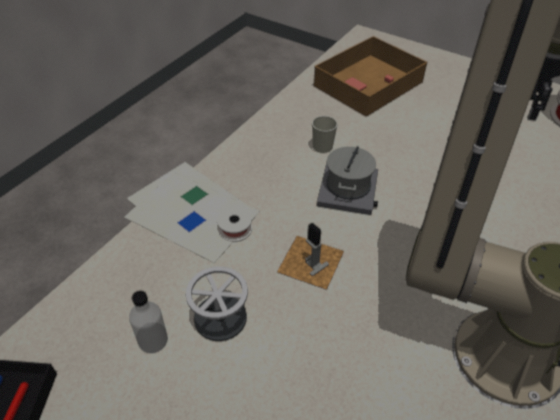

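The scene view shows the pot and lid near (230,150), the lifter on its mat near (303,200), the stand ring near (351,258), and the spool, cup and flask clear of the path. The side view shows the same things at (350,165), (312,255) and (217,295). I'll enlarge these areas.

```bash
cat > mont.py <<'E'
import cv2,numpy as np
def mont(items,out,k=3.3,sz=80):
    rows=[]
    for img,x0,y0 in items:
        c=cv2.resize(cv2.cvtColor(img[y0:y0+sz,x0:x0+sz],cv2.COLOR_RGB2BGR),None,fx=k,fy=k,interpolation=cv2.INTER_CUBIC)
        c=cv2.convertScaleAbs(c,alpha=1.3,beta=10)
        for i in range(0,sz,10):
            p=int(i*k);L=8 if i%20==0 else 4
            cv2.line(c,(p,0),(p,L),(0,255,255),1);cv2.line(c,(0,p),(L,p),(0,255,255),1)
            if i%20==0:
                cv2.putText(c,str(x0+i),(p+2,16),0,.35,(0,0,255),1);cv2.putText(c,str(y0+i),(9,p+5),0,.35,(0,0,255),1)
        rows.append(c)
    return rows
E
python3 - <<'E'
import pickle,cv2,numpy as np
from mont import mont
d=pickle.load(open("f0.pkl","rb"));a=d["scene"]["frame"];b=d["side"]["frame"]
r=mont([(a,190,115),(a,265,160),(a,315,230),(b,310,135),(b,270,215),(b,178,262)],None)
cv2.imwrite("pics/m0.png",np.vstack([np.hstack(r[:3]),np.hstack(r[3:])]))
E
```

```text
(no output)
```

View pics/m0.png

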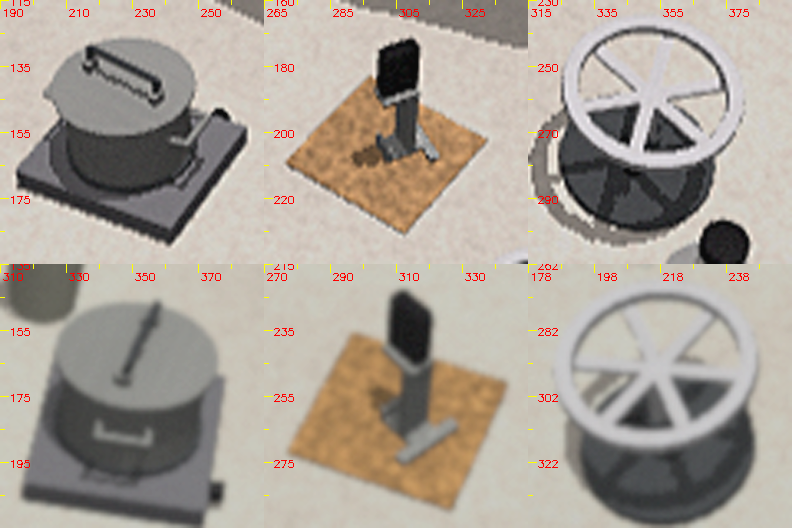

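Enlarged: the loop bar runs (217,130)-(238,140) in scene. In the side view the lifter's cross foot runs (311,274)-(328,263) and the hook points away to the upper left. Ring extents are x 326-381, y 235-281 in scene and x 186-247, y 270-317 in side.

```bash
cat > geo.py <<'E'
import numpy as np,pickle
from scipy.optimize import least_squares
def proj(f,P):
    P=np.atleast_2d(P);c=P@f["world_to_cam"][:3,:3].T+f["world_to_cam"][:3,3];q=c@f["camera_matrix"].T
    return q[:,:2]/q[:,2:]
def ray(f,uv,z):
    R=f["world_to_cam"][:3,:3];t=f["world_to_cam"][:3,3]
    o=-R.T@t;d=R.T@np.linalg.solve(f["camera_matrix"],[*uv,1]);return o+d*(z-o[2])/d[2]
th=np.linspace(0,2*np.pi,120)
def ext(f,x,y,zs,r):
    P=np.concatenate([np.c_[x+r*np.cos(th),y+r*np.sin(th),0*th+z] for z in zs]);p=proj(f,P)
    return np.r_[p.min(0),p.max(0)]
def rz(a):return np.array([[np.cos(a),-np.sin(a),0],[np.sin(a),np.cos(a),0],[0,0,1]])
E
python3 - <<'E'
from geo import *
d=pickle.load(open("f0.pkl","rb"));S=d["scene"];D=d["side"]
m={'S':[204.8,126.5,249.7,156.2],'D':[326,146.5,376,179]}
r=least_squares(lambda p:np.r_[ext(S,p[0],p[1],[.104,.100],.066)-m['S'],ext(D,p[0],p[1],[.104,.100],.066)-m['D']],[.5,0]);print("lid",r.x,r.fun.round(1))
m={'S':[326.2,235.5,380.8,280.6],'D':[186.5,269.9,247.4,317.5]}
r=least_squares(lambda p:np.r_[ext(S,p[0],p[1],[p[2],p[2]-.01],.066)-m['S'],ext(D,p[0],p[1],[p[2],p[2]-.01],.066)-m['D']],[.5,0,.09]);print("ring",r.x,r.fun.round(1))
for uv in [(216.7,130.2),(237.9,140.5)]: print("bar",ray(S,uv,.130))
Q=[ray(S,u,.004) for u in[(297.1,183.3),(332.9,202.4),(307.4,231.2),(272,209.4)]];print("matS",np.round(Q,3),np.mean(Q,0))
Q=[ray(D,u,.004) for u in[(297.6,235.9),(343.9,250.8),(327,289.5),(277.3,272)]];print("matD",np.round(Q,3),np.mean(Q,0))
print("foot side",ray(D,(310.6,274.1),.010),ray(D,(328.5,263.5),.010))
r=least_squares(lambda p:np.r_[proj(S,p)[0]-[305.9,181.2],proj(D,p)[0]-[314.2,234.4]],[.5,0,.1]);print("handle",r.x,r.fun)
for f in(S,D):
    R=f["world_to_cam"][:3,:3];print("cam",-R.T@f["world_to_cam"][:3,3])
E
```

```text
lid [ 0.52941124 -0.26438824] [-0.3 -0.1 -1.1  1.   0.5 -0.   0.4  1.3]
ring [0.57068452 0.26706855 0.11027315] [-1.2 -1.9  0.2  2.  -0.7 -3.2  1.1  3.5]
bar [ 0.53758242 -0.29730475  0.13      ]
bar [ 0.52090741 -0.21853194  0.13      ]
matS [[ 0.431 -0.059  0.004]
 [ 0.409  0.068  0.004]
 [ 0.538  0.09   0.004]
 [ 0.557 -0.036  0.004]] [0.48375223 0.01575489 0.004     ]
matD [[ 0.556 -0.04   0.004]
 [ 0.433 -0.062  0.004]
 [ 0.41   0.065  0.004]
 [ 0.536  0.086  0.004]] [0.48381785 0.01234246 0.004     ]
foot side [0.46343225 0.05126031 0.01      ] [ 0.44328784 -0.00063199  0.01      ]
handle [0.47943227 0.01880309 0.11234636] [-0.27347563 -0.52170624 -0.27059721  0.41766355]
cam [1.09437144 0.57117594 1.00438725]
cam [0.10545197 0.75292341 1.04581893]
```

Run:
```python
from geo import *
d=pickle.load(open("f0.pkl","rb"));S=d["scene"];D=d["side"]
m={'S':[326.2,235.5,380.8,280.6],'D':[186.5,269.9,247.4,317.5]}
for zz in (0,.01):
  r=least_squares(lambda p:np.r_[ext(S,p[0],p[1],[p[2],p[2]-zz],.066)-m['S'],ext(D,p[0],p[1],[p[2],p[2]-zz],.066)-m['D']],[.5,0,.09]);print("ring",r.x,r.fun.round(1))
# lifter fit: yaw, with footprint
def L(p,q): return np.array([p[0],p[1],.004])+np.asarray(q)@rz(p[2]).T
def res(p):
  return np.r_[(proj(D,L(p,[[-.027,.028,.005],[-.027,-.028,.005],[0,0,.106]]))-[[310.6,274.1],[328.5,263.5],[314.2,234.4]]).ravel(),
    (proj(S,L(p,[[0,0,.106]]))-[[305.9,181.2]]).ravel()]
r=least_squares(res,[.479,.018,-.37]);print("lifter",r.x,r.fun.round(1))
p=r.x
for nm,q in dict(tip=[.012,0,.006],lipT=[.012,0,.015],foot1=[-.027,.028,.005],foot2=[-.027,-.028,.005],h1=[.017,0,.132],h2=[-.017,0,.132],h3=[.017,0,.08],h4=[-.017,0,.08]).items(): print(nm,proj(S,L(p,q)).round(1),proj(D,L(p,q)).round(1))
```

```text
ring [0.57066756 0.26771764 0.10633902] [-0.8 -0.8  0.2  0.8 -0.7 -1.9  0.9  2.1]
ring [0.57068452 0.26706855 0.11027315] [-1.2 -1.9  0.2  2.  -0.7 -3.2  1.1  3.5]
lifter [ 0.47918183  0.01651068 -0.34090954] [-0.   0.5 -0.4  0.   0.3  0.5 -0.8 -0.4]
tip [[300.  205.3]] [[309.2 258.7]]
lipT [[300.1 203.3]] [[309.3 256.4]]
foot1 [[316.3 208.1]] [[310.6 274.6]]
foot2 [[307.7 194.8]] [[328.1 263.5]]
h1 [[299.8 176.1]] [[310.3 223. ]]
h2 [[311.1 172.4]] [[319.9 231.8]]
h3 [[299.2 188.9]] [[309.3 237.8]]
h4 [[310.1 185.3]] [[318.6 246.6]]
```

```bash
cat >> geo.py <<'E'
from scipy.spatial.transform import Rotation as Ro
def rot(q):return Ro.from_quat([q[1],q[2],q[3],q[0]])
def down(yaw):  # tool pointing down, tool x at yaw
    return Ro.from_matrix(np.c_[[np.cos(yaw),np.sin(yaw),0],[np.sin(yaw),-np.cos(yaw),0],[0,0,-1]])
def plan(p0,R0,p1,R1):
    "total rotvec deg & shift mm in tool axes"
    return np.r_[np.degrees((R0.inv()*R1).as_rotvec()),1e3*R0.inv().apply(np.asarray(p1)-p0)].round(1)
E
python3 - <<'E'
from geo import *
from cell import env
s=env.state();d=pickle.load(open("f0.pkl","rb"));W=d["wrist"]["world_to_cam"]
R0=rot(s["ee_rot"]);c=-W[:3,:3].T@W[:3,3];cl=R0.inv().apply(c-s["tool_pos"]);ax=R0.inv().apply(W[2,:3])
print("cam in tool",cl,"look",ax)
t=ax/ax[2]
for nm,P,z,yaw in(("lid",[.5294,-.2644,.11],.30,.21+np.pi),("lifter",[.479,.0165,.08],.25,-.34+np.pi)):
    R=down(yaw);h=z-P[2]-cl[2]  # cam height above P
    aim=R.apply(cl+t*h); tp=np.array([P[0]-aim[0],P[1]-aim[1],z]);print(nm,"tcp for view",tp,np.hypot(*tp[:2]))
    print(plan(s["tool_pos"],R0,tp,R))
E
```

```text
cam in tool [ 0.07732238 -0.00032584 -0.14297183] look [-3.02657462e-01 -3.84776562e-04  9.53099319e-01]
lid tcp for view [ 0.50151517 -0.26987284  0.3       ] 0.5695163023546299
[ 0.000e+00 -1.000e-01 -1.735e+02  3.896e+02 -1.593e+02 -6.910e+01]
lifter tcp for view [0.45835167 0.02428372 0.25      ] 0.4589945051834003
[-0.000e+00 -1.000e-01 -1.420e+02  4.422e+02 -4.518e+02 -1.870e+01]
```

Request:
{"fn": "drive_tool", "kwargs": {"rows": [0, 0, 0, 26, -10.6, -4.6, 1, 0, 0, 0, 52, -21.2, -9.2, 1, 0, 0, 0, 78, -31.8, -13.8, 1, 0, 0, 0, 104, -42.4, -18.4, 1, 0, 0, 0, 130, -53, -23, 1]}}

```text
t: 0.57
tool_pos: [0.29, -0.4525, 0.2542]
ee_rot: [-0.0, 0.987, 0.161, -0.0]
contact_force: [0.1, -0.5, 0.3]
opening: 1.001
grasp_force: 0.0
```

Request:
{"fn": "drive_tool", "kwargs": {"rows": [0, 0, 0, 26, -10.6, -4.6, 1, 0, 0, 0, 52, -21.2, -9.2, 1, 0, 0, 0, 78, -31.8, -13.8, 1, 0, 0, 0, 104, -42.4, -18.4, 1, 0, 0, 0, 130, -53, -23, 1]}}

```text
t: 0.98
tool_pos: [0.3965, -0.3608, 0.2773]
ee_rot: [-0.0, 0.987, 0.161, -0.0]
contact_force: [-0.4, 0.1, -0.5]
opening: 1.001
grasp_force: 0.0
```

Request:
{"fn": "drive_tool", "kwargs": {"rows": [0, 0, 0, 26, -10.6, -4.6, 1, 0, 0, 0, 52, -21.2, -9.2, 1, 0, 0, 0, 78, -31.8, -13.8, 1, 0, 0, 0, 104, -42.4, -18.4, 1, 0, 0, 0, 130, -53, -23, 1]}}

```text
t: 1.4
tool_pos: [0.5029, -0.2691, 0.3002]
ee_rot: [-0.0, 0.987, 0.161, -0.0]
contact_force: [0.4, -0.7, 0.0]
opening: 1.003
grasp_force: 0.0
```

Request:
{"fn": "drive_tool", "kwargs": {"rows": [0, 0, -7, 0, 0, 0, 1, 0, 0, -14, 0, 0, 0, 1, 0, 0, -21, 0, 0, 0, 1, 0, 0, -28, 0, 0, 0, 1, 0, 0, -35, 0, 0, 0, 1]}}

```text
t: 1.82
tool_pos: [0.5021, -0.27, 0.2999]
ee_rot: [-0.0, 0.891, 0.453, -0.0]
contact_force: [-0.2, 0.1, 0.1]
opening: 1.004
grasp_force: 0.0
```

Request:
{"fn": "drive_tool", "kwargs": {"rows": [0, 0, -7, 0, 0, 0, 1, 0, 0, -14, 0, 0, 0, 1, 0, 0, -21, 0, 0, 0, 1, 0, 0, -28, 0, 0, 0, 1, 0, 0, -35, 0, 0, 0, 1]}}

```text
t: 2.23
tool_pos: [0.5019, -0.2702, 0.2999]
ee_rot: [-0.0, 0.714, 0.7, -0.0]
contact_force: [0.2, -0.5, -0.5]
opening: 0.999
grasp_force: 0.0
```

Request:
{"fn": "drive_tool", "kwargs": {"rows": [0, 0, -7, 0, 0, 0, 1, 0, 0, -14, 0, 0, 0, 1, 0, 0, -21, 0, 0, 0, 1, 0, 0, -28, 0, 0, 0, 1, 0, 0, -35, 0, 0, 0, 1]}}

```text
t: 2.65
tool_pos: [0.5019, -0.2702, 0.2999]
ee_rot: [-0.0, 0.47, 0.883, 0.0]
contact_force: [-0.1, 0.4, -0.8]
opening: 1.001
grasp_force: 0.0
```

Request:
{"fn": "drive_tool", "kwargs": {"rows": [0, 0, -7, 0, 0, 0, 1, 0, 0, -14, 0, 0, 0, 1, 0, 0, -21, 0, 0, 0, 1, 0, 0, -28, 0, 0, 0, 1, 0, 0, -35, 0, 0, 0, 1]}}

```text
t: 3.07
tool_pos: [0.5019, -0.2702, 0.2999]
ee_rot: [-0.0, 0.183, 0.983, 0.0]
contact_force: [-0.2, -0.3, 0.5]
opening: 1.003
grasp_force: 0.0
```

Request:
{"fn": "drive_tool", "kwargs": {"rows": [0, 0, -7, 0, 0, 0, 1, 0, 0, -14, 0, 0, 0, 1, 0, 0, -21, 0, 0, 0, 1, 0, 0, -28, 0, 0, 0, 1, 0, 0, -33.5, 0, 0, 0, 1]}}

```text
t: 3.48
tool_pos: [0.502, -0.2702, 0.2999]
ee_rot: [-0.0, -0.108, 0.994, 0.0]
contact_force: [0.2, -0.3, 0.2]
opening: 0.999
grasp_force: 0.0
```

Run:
```python
from geo import *
from cell import env
import cv2
f=env.grab_frame("wrist");s=env.state();pickle.dump((f,s),open("f1.pkl","wb"))
print(s["t"],s["tool_pos"],s["ee_rot"],s["joint_positions"])
cv2.imwrite("pics/w1.png",cv2.resize(cv2.cvtColor(f["frame"],cv2.COLOR_RGB2BGR),(800,600),interpolation=cv2.INTER_CUBIC))
P=np.array([.479,.0165,.0]);R0=rot(s["ee_rot"])
print(plan(s["tool_pos"],R0,[.4584,.0243,.25],down(-.34+np.pi)))
```

```text
3.5333 [ 0.50190509 -0.27020658  0.29989949] [-3.37896343e-04 -1.09493459e-01  9.93987427e-01  2.50427359e-04] [-6.34627903e-01  2.96823747e-01  1.89882066e-01  1.46469104e+00
 -8.94452628e-05 -8.54054746e-01]
[  0.   -0.   32.1 -21.7 296.9  50.1]
```

View pics/w1.png

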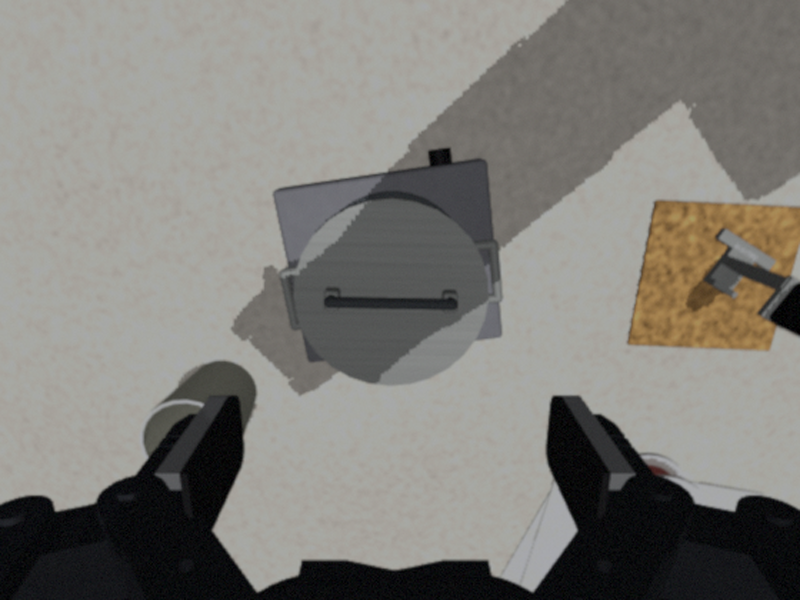

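The lid's flange spans x 294-491, y 192-385 in this 800 px view. The bar runs (326,302)-(457,304) and its hinge feet are at (333,293) and (450,296).

Run:
```python
from geo import *
f,s=pickle.load(open("f1.pkl","rb"));k=560/800
m=np.array([294,192,491,385])*k
r=least_squares(lambda p:ext(f,p[0],p[1],[.104,.1],.066)-m,[.53,-.264]);c=r.x;print("lid",c,r.fun.round(1))
A=ray(f,np.array([326,302.])*k,.127);B=ray(f,np.array([457,304.])*k,.127);print("bar",A,B,np.linalg.norm(A-B))
yv=(B-A)[:2];yaw=np.arctan2(-yv[0],yv[1]);print("yaw",yaw,"mid",(A+B)/2)
x=np.array([np.cos(yaw),np.sin(yaw)]);y=np.array([-x[1],x[0]]);dm=((A+B)/2)[:2]-c;print("bar off in lid x,y",dm@x,dm@y)
h=[ray(f,np.array(u)*k,.110)[:2] for u in[(333,293.),(450,296.)]];dm=np.mean(h,0)-c;print("hinge off",dm@x,dm@y)
```

```text
lid [ 0.52688208 -0.26546063] [ 0.4  1.4 -0.4 -1.8]
bar [ 0.53437495 -0.30680021  0.127     ] [ 0.51786362 -0.22558872  0.127     ] 0.08287297315576185
yaw 0.2005787395608198 mid [ 0.52611928 -0.26619447  0.127     ]
bar off in lid x,y -0.0008937100882305404 -0.0005671443982359131
hinge off -0.0013389199255165567 -0.0006397251253147361
```

Request:
{"fn": "drive_tool", "kwargs": {"rows": [0, 0, 0, -2, 30, 4, 1, 0, 0, 0, -4, 60, 8, 1, 0, 0, 0, -6, 90, 12, 1, 0, 0, 0, -8, 120, 16, 1, 0, 0, 0, -11, 150, 20, 1]}}

```text
t: 3.95
tool_pos: [0.4808, -0.1201, 0.2798]
ee_rot: [-0.0, -0.103, 0.995, 0.0]
contact_force: [1.4, -0.5, 0.2]
opening: 0.999
grasp_force: 0.0
```

Request:
{"fn": "drive_tool", "kwargs": {"rows": [0, 0, 0, -2, 30, 6, 1, 0, 0, 0, -4, 60, 12, 1, 0, 0, 0, -6, 90, 18, 1, 0, 0, 0, -8, 120, 24, 1, 0, 0, 0, -11, 147, 30, 1]}}

```text
t: 4.37
tool_pos: [0.4607, 0.0263, 0.2499]
ee_rot: [-0.0, -0.104, 0.995, 0.0]
contact_force: [-0.1, 0.1, -0.4]
opening: 0.998
grasp_force: 0.0
```

Request:
{"fn": "drive_tool", "kwargs": {"rows": [0, 0, 6.4, 0, 0, 0, 1, 0, 0, 12.8, 0, 0, 0, 1, 0, 0, 19.2, 0, 0, 0, 1, 0, 0, 25.6, 0, 0, 0, 1, 0, 0, 32, 0, 0, 0, 1]}}

```text
t: 4.78
tool_pos: [0.4614, 0.0249, 0.2501]
ee_rot: [-0.0, 0.177, 0.984, -0.0]
contact_force: [-0.2, 0.2, 0.8]
opening: 0.999
grasp_force: 0.0
```

Run:
```python
from geo import *
from cell import env
import cv2
f=env.grab_frame("wrist");s=env.state();pickle.dump((f,s),open("f2.pkl","wb"))
print(s["t"],s["tool_pos"],s["ee_rot"],s["joint_positions"])
cv2.imwrite("pics/w2.png",cv2.resize(cv2.cvtColor(f["frame"],cv2.COLOR_RGB2BGR),(800,600),interpolation=cv2.INTER_CUBIC))
```

```text
4.8333 [0.46139338 0.02485458 0.25009456] [-1.94286057e-04  1.79254596e-01  9.83802698e-01 -6.09046861e-05] [-1.20132379e-01  8.92538134e-02 -1.88566729e-01  1.29337097e+00
 -9.82517637e-05  2.40325093e-01]
```

View pics/w2.png

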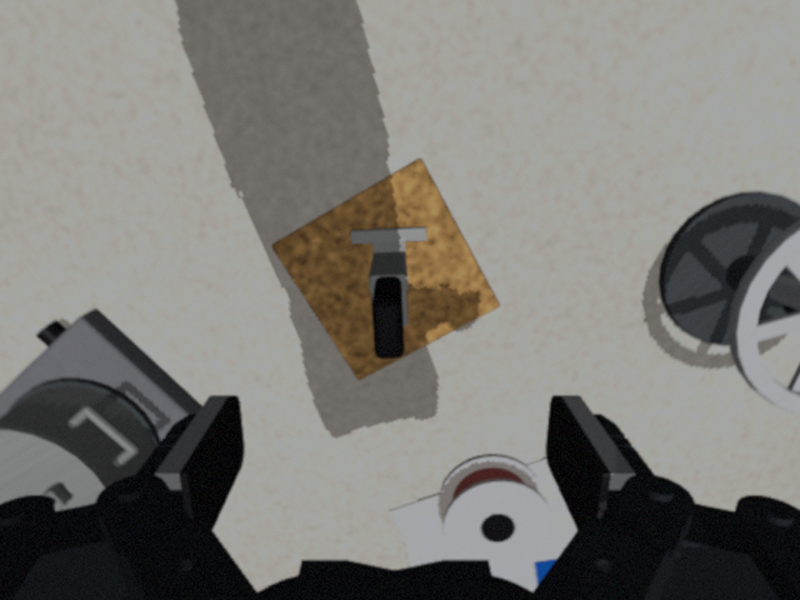

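Close view of the lifter: foot ends are at (351,237) and (427,235), the handle top spans x 376-404 centred near (389,331), and the hook points down in the image.

Run:
```python
from geo import *
f,s=pickle.load(open("f2.pkl","rb"));k=.7
def L(p,q): return np.array([p[0],p[1],.004])+np.asarray(q)@rz(p[2]).T
def res(p):
  return np.r_[(proj(f,L(p,[[-.027,.028,.006],[-.027,-.028,.006]]))-np.array([[427,235.5],[351,237.]])*k).ravel(),
   (proj(f,L(p,[[.017,0,.132]]))-np.array([[389.5,357.]])*k).ravel()]
r=least_squares(res,[.479,.018,-.34]);p=r.x;print(p,r.fun.round(2))
print(proj(f,L(p,[[-.017,-.008,.132],[.017,.008,.132],[.012,0,.015]]))/k)
R0=rot(s["ee_rot"]);print(plan(s["tool_pos"],R0,[p[0],p[1],.093],down(p[2]+np.pi)))
```

```text
[ 0.47915877  0.0152104  -0.3274872 ] [ 0.09 -1.34  0.1  -0.94 -0.14  1.78]
[[371.72681987 299.09414137]
 [404.30857297 359.16209925]
 [390.5922122  288.8586797 ]]
[ -0.   -0.   -1.9 -20.1  -2.7 157.1]
```

Request:
{"fn": "drive_tool", "kwargs": {"rows": [0, 0, -1, -10, -1.5, 10, 1, 0, 0, -1.9, -20, -2.7, 30, 1, 0, 0, -1.9, -20, -2.7, 55, 1, 0, 0, -1.9, -20, -2.7, 70, 1, 0, 0, -1.9, -20, -2.7, 80, 1]}}

```text
t: 5.25
tool_pos: [0.4783, 0.0154, 0.1682]
ee_rot: [-0.002, 0.157, 0.988, -0.0]
contact_force: [-0.2, 0.2, 0.3]
opening: 0.996
grasp_force: 0.0
```

Request:
{"fn": "drive_tool", "kwargs": {"rows": [0, 0, 0, 0, 0, 20, 1, 0, 0, 0, 0, 0, 40, 1, 0, 0, 0, 0, 0, 60, 1, 0, 0, 0, 0, 0, 72, 1, 0, 0, 0, 0, 0, 77, 1]}}

```text
t: 5.67
tool_pos: [0.4782, 0.0155, 0.0916]
ee_rot: [-0.001, 0.157, 0.988, -0.0]
contact_force: [-0.1, 0.9, 1.3]
opening: 1.0
grasp_force: 0.0
```

Request:
{"fn": "drive_tool", "kwargs": {"rows": [0, 0, 0, 0, 0, 0, 0.2, 0, 0, 0, 0, 0, 0, 0, 0, 0, 0, 0, 0, 0, -0.2, 0, 0, 0, 0, 0, 0, -0.4, 0, 0, 0, 0, 0, 0, -0.4]}}

```text
t: 6.08
tool_pos: [0.4802, 0.0152, 0.0942]
ee_rot: [0.001, 0.157, 0.988, -0.0]
contact_force: [-0.2, 0.3, 0.0]
opening: 0.312
grasp_force: 0.0
```

Run:
```python
from geo import *
from cell import env
import cv2
s=env.state();print(s["t"],s["tool_pos"],s["ee_rot"],s["opening"],s["grasp_force"],s["contact_force"])
f=env.grab_frame("wrist");cv2.imwrite("pics/w3.png",cv2.cvtColor(f["frame"],cv2.COLOR_RGB2BGR))
```

```text
6.0833 [0.48019499 0.01522525 0.09416701] [ 8.95914620e-04  1.56821376e-01  9.87626575e-01 -3.47339265e-05] 0.31215047715273797 0.0 [-0.19895542  0.25847789  0.01882968]
```

View pics/w3.png

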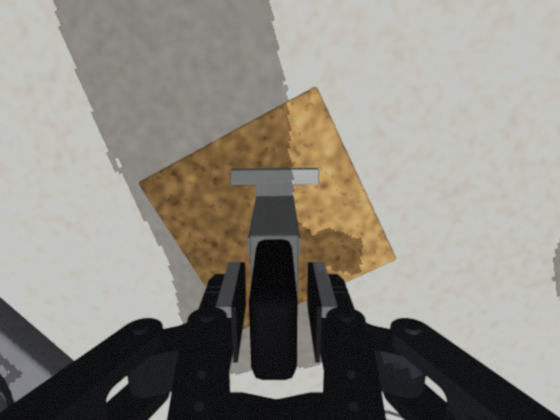

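Request:
{"fn": "drive_tool", "kwargs": {"rows": [0, 0, 0, 0, 0, 0, -0.5, 0, 0, 0, 0, 0, 0, -0.6, 0, 0, 0, 0, 0, 0, -0.7, 0, 0, 0, 0, 0, 0, -0.85, 0, 0, 0, 0, 0, 0, -1]}}

```text
t: 6.55
tool_pos: [0.4796, 0.015, 0.0936]
ee_rot: [0.0, 0.157, 0.988, -0.0]
contact_force: [-1.4, -2.3, 4.2]
opening: 0.181
grasp_force: 58.8
```

Request:
{"fn": "drive_tool", "kwargs": {"rows": [0, 0, 0, 0, 0, 0, -1, 0, 0, 0, 0, 0, 0, -1, 0, 0, 0, 0, 0, 0, -1, 0, 0, 0, 0, 0, 0, -1]}}

```text
t: 6.88
tool_pos: [0.4796, 0.0151, 0.0936]
ee_rot: [0.0, 0.157, 0.988, -0.0]
contact_force: [-1.8, -2.4, 5.0]
opening: 0.177
grasp_force: 58.9
```

Request:
{"fn": "drive_tool", "kwargs": {"rows": [0, 0, 0, 0, 0, -1, -1, 0, 0, 0, 0, 0, -2, -1, 0, 0, 0, 0, 0, -3, -1, 0, 0, 0, 0, 0, -4, -1, 0, 0, 0, 0, 0, -4, -1]}}

```text
t: 7.3
tool_pos: [0.4794, 0.0155, 0.0972]
ee_rot: [-0.0, 0.157, 0.988, 0.0]
contact_force: [1.1, 0.3, -1.9]
opening: 0.182
grasp_force: 58.4
```

Run:
```python
from geo import *
from cell import env
import cv2
s=env.state();print(s["t"],s["tool_pos"],s["ee_rot"],s["opening"],s["grasp_force"],s["contact_force"],s["torque"])
f=env.grab_frame("wrist");pickle.dump((f,s),open("f3.pkl","wb"))
cv2.imwrite("pics/w4.png",cv2.cvtColor(f["frame"],cv2.COLOR_RGB2BGR))
```

```text
7.3 [0.47936469 0.01546303 0.09716556] [-1.61665443e-04  1.56802050e-01  9.87630036e-01  5.15598145e-05] 0.18213062142814918 58.376591205596924 [ 1.14846981  0.32611607 -1.89568003] [ 0.01706637 -0.0308069   0.02432453]
```

Run:
```python
from geo import *
f,s=pickle.load(open("f3.pkl","rb"));R=rot(s["ee_rot"])
yaw=np.arctan2(*R.as_matrix()[[1,0],0])-np.pi;print("yaw",yaw)
for u in[(275,170),(275,177),(275,184.5)]:
    P=ray(f,u,.0136);print(R.inv().apply(P-s["tool_pos"])*1e3)
c=np.array([.526,-.266]);ly=.2;x=np.array([np.cos(ly),np.sin(ly)])
t=c-.032*x;print(t,plan(s["tool_pos"],R,[*t,.255],down(ly+np.pi)))
```

```text
yaw -0.314903618133513
[32.03370587 -0.39667202 83.5762878 ]
[27.56849599 -0.397458   83.57478968]
[22.72595372 -0.39831039 83.57316496]
[ 0.49463787 -0.27235742] [   0.    -0.   -29.5 -103.6 -268.9 -157.9]
```

View pics/w4.png

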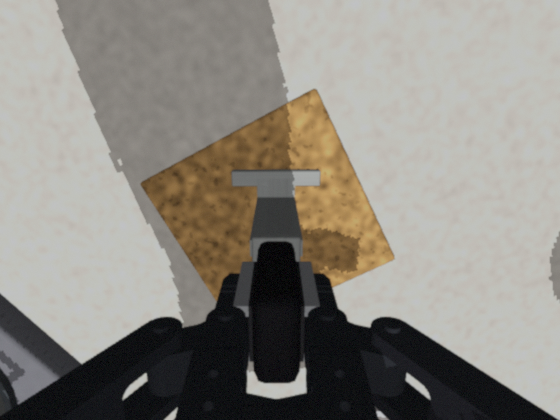

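The lifter is held straight, with its foot at (276,178) and within 1 mm of the grip axis. Next I carry it over to the lid.

Request:
{"fn": "drive_tool", "kwargs": {"rows": [0, 0, 0, 0, 0, -12, -1, 0, 0, 0, 0, 0, -30, -1, 0, 0, 0, 0, 0, -50, -1, 0, 0, 0, 0, 0, -70, -1, 0, 0, 0, 0, 0, -90, -1]}}

```text
t: 7.77
tool_pos: [0.4792, 0.0154, 0.1879]
ee_rot: [-0.0, 0.157, 0.988, 0.0]
contact_force: [0.6, 0.6, -1.5]
opening: 0.179
grasp_force: 58.4
```

Request:
{"fn": "drive_tool", "kwargs": {"rows": [0, 0, 0, -4, -10, -18, -1, 0, 0, 0, -12, -30, -34, -1, 0, 0, 0, -22, -56, -48, -1, 0, 0, 0, -32, -84, -60, -1, 0, 0, 0, -43, -112, -68, -1]}}

```text
t: 8.18
tool_pos: [0.4859, -0.1054, 0.2567]
ee_rot: [0.001, 0.156, 0.988, -0.0]
contact_force: [1.1, -0.2, -2.5]
opening: 0.18
grasp_force: 58.7
```

Request:
{"fn": "drive_tool", "kwargs": {"rows": [0, 0, 0, -11, -28, 0, -1, 0, 0, 0, -22, -56, 0, -1, 0, 0, 0, -33, -84, 0, -1, 0, 0, 0, -44, -112, 0, -1, 0, 0, 0, -52, -135, 0, -1]}}

```text
t: 8.6
tool_pos: [0.4932, -0.2511, 0.2549]
ee_rot: [0.0, 0.157, 0.988, -0.0]
contact_force: [0.4, 0.6, -1.9]
opening: 0.181
grasp_force: 58.8
```

Request:
{"fn": "drive_tool", "kwargs": {"rows": [0, 0, -6, -5, -15, 0, -1, 0, 0, -12, -8.6, -21.9, 0, -1, 0, 0, -18, -8.6, -21.9, 0, -1, 0, 0, -24, -8.6, -21.9, 0, -1, 0, 0, -29.5, -8.6, -21.9, 0, -1]}}

```text
t: 9.02
tool_pos: [0.4945, -0.2727, 0.2547]
ee_rot: [-0.0, -0.102, 0.995, 0.0]
contact_force: [0.5, -0.8, -3.8]
opening: 0.183
grasp_force: 58.7
```

Request:
{"fn": "drive_tool", "kwargs": {"rows": [0, 0, 0, 0, 0, 0, -1, 0, 0, 0, 0, 0, 0, -1]}}

```text
t: 9.18
tool_pos: [0.4946, -0.2723, 0.255]
ee_rot: [-0.0, -0.098, 0.995, 0.0]
contact_force: [-0.4, 1.0, -1.0]
opening: 0.184
grasp_force: 58.7
```

Run:
```python
from geo import *
from cell import env
import cv2
s=env.state();R=rot(s["ee_rot"]);print(s["t"],s["tool_pos"],s["opening"],s["contact_force"],s["joint_positions"])
F={n:env.grab_frame(n) for n in("wrist","side","scene")};pickle.dump((F,s),open("f4.pkl","wb"))
c=np.array([.526,-.266]);ly=.2;x=np.array([np.cos(ly),np.sin(ly)])
print(plan(s["tool_pos"],R,[*(c-.032*x),.1955],down(ly+np.pi)))
g=lambda n:cv2.cvtColor(F[n]["frame"],cv2.COLOR_RGB2BGR)
w=cv2.resize(g("wrist")[120:420,130:430],(480,480),interpolation=cv2.INTER_CUBIC)
b=cv2.resize(g("side")[110:230,300:380],(320,480),interpolation=cv2.INTER_CUBIC)
cv2.imwrite("pics/m4.png",np.hstack([w,b]))
```

```text
9.1833 [ 0.49457284 -0.27233916  0.25500287] 0.18402914507812163 [-0.41809688  1.02021995 -1.04927374] [-6.45536444e-01  2.88085282e-01  6.92400775e-02  1.35244679e+00
  3.35974255e-05 -8.42647820e-01]
[ 0.  -0.  -0.2 -0.1 -0.1 59.5]
```

View pics/m4.png

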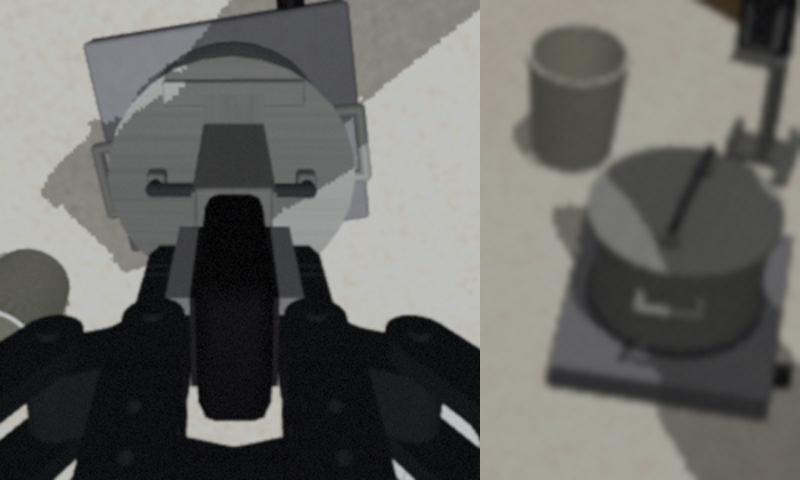

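The bar spans x 147-316 in the wrist crop, centred at 231, against the lifter's 234. It is parallel to the foot and about 1 mm off in y. I'll correct that and descend.

Request:
{"fn": "drive_tool", "kwargs": {"rows": [0, 0, 0, 0, -1, 12, -1, 0, 0, 0, 0, -1, 26, -1, 0, 0, 0, 0, -1, 38, -1, 0, 0, 0, 0, -1, 46, -1, 0, 0, 0, 0, -1, 51, -1]}}

```text
t: 9.75
tool_pos: [0.4945, -0.273, 0.2032]
ee_rot: [-0.001, -0.099, 0.995, 0.0]
contact_force: [-0.3, 0.3, -2.7]
opening: 0.179
grasp_force: 58.8
```

Request:
{"fn": "drive_tool", "kwargs": {"rows": [0, 0, 0, 0, 0, 3, -1, 0, 0, 0, 0, 0, 6, -1, 0, 0, 0, 0, 0, 8, -1, 0, 0, 0, 0, 0, 9, -1, 0, 0, 0, 0, 0, 9, -1]}}

```text
t: 10.17
tool_pos: [0.495, -0.2735, 0.1955]
ee_rot: [0.0, -0.1, 0.995, -0.0]
contact_force: [-0.2, 0.4, -2.6]
opening: 0.179
grasp_force: 58.8
```

Run:
```python
from geo import *
from cell import env
import cv2
s=env.state();R=rot(s["ee_rot"]);print(s["t"],s["tool_pos"],s["ee_rot"],s["contact_force"])
F={n:env.grab_frame(n) for n in("wrist","side","scene")};pickle.dump((F,s),open("f5.pkl","wb"))
g=lambda n:cv2.cvtColor(F[n]["frame"],cv2.COLOR_RGB2BGR)
a=cv2.resize(g("scene")[85:165,190:257],(402,480),interpolation=cv2.INTER_CUBIC)
b=cv2.resize(g("side")[110:190,312:378],(396,480),interpolation=cv2.INTER_CUBIC)
cv2.imwrite("pics/m5.png",np.hstack([a,b]))
```

```text
10.1667 [ 0.49497196 -0.27346918  0.1954801 ] [ 1.49549021e-04 -9.97321664e-02  9.95014295e-01 -1.62040372e-04] [-0.24703238  0.35408155 -2.63833271]
```

View pics/m5.png

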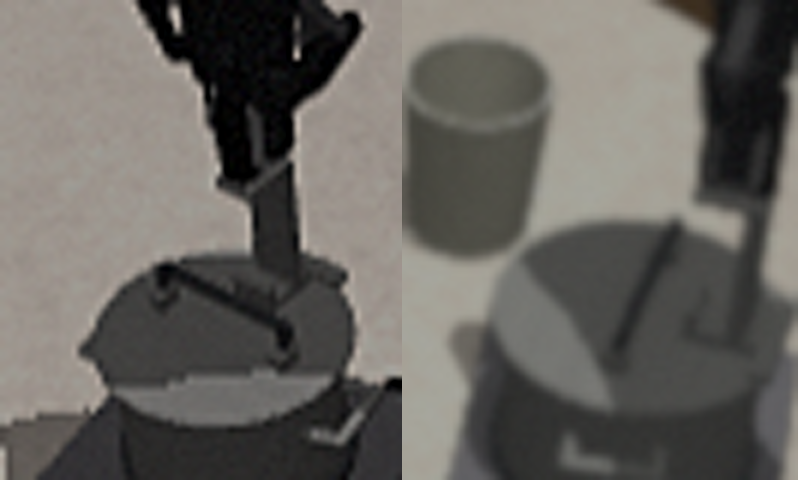

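The hook is low over the lid at scene crop (270,290), in front of the bar. The bar ends are near (165,270) and (290,335). Sliding in.

Request:
{"fn": "drive_tool", "kwargs": {"rows": [0, 0, 0, -3, 0, 0.4, -1, 0, 0, 0, -6, 0, 0.4, -1, 0, 0, 0, -9, 0, 0.4, -1, 0, 0, 0, -12, 0, 0.4, -1, 0, 0, 0, -14, 0, 0.4, -1]}}

```text
t: 10.73
tool_pos: [0.5091, -0.2705, 0.1948]
ee_rot: [0.0, -0.1, 0.995, -0.0]
contact_force: [0.0, 0.7, -2.6]
opening: 0.18
grasp_force: 58.8
```

Request:
{"fn": "drive_tool", "kwargs": {"rows": [0, 0, 0, -2, 0, 0, -1, 0, 0, 0, -4, 0, 0, -1, 0, 0, 0, -6, 0, 0, -1, 0, 0, 0, -8, 0, 0, -1, 0, 0, 0, -10, 0, 0, -1]}}

```text
t: 11.15
tool_pos: [0.5186, -0.2686, 0.1949]
ee_rot: [-0.0, -0.1, 0.995, -0.0]
contact_force: [-1.1, -1.1, -2.4]
opening: 0.179
grasp_force: 58.8
```

Request:
{"fn": "drive_tool", "kwargs": {"rows": [0, 0, 0, -2, 0, 0, -1, 0, 0, 0, -4, 0, 0, -1, 0, 0, 0, -6, 0, 0, -1, 0, 0, 0, -8, 0, 0, -1, 0, 0, 0, -8, 0, 0, -1]}}

```text
t: 11.57
tool_pos: [0.5266, -0.267, 0.1949]
ee_rot: [0.0, -0.1, 0.995, -0.0]
contact_force: [0.1, -0.2, -2.1]
opening: 0.178
grasp_force: 58.8
```

Run:
```python
from geo import *
from cell import env
s=env.state();print(s["t"],s["tool_pos"],s["ee_rot"],s["contact_force"],s["torque"])
```

```text
11.5667 [ 0.52661954 -0.2670247   0.19489221] [ 1.19866436e-04 -9.99033343e-02  9.94997137e-01 -8.56663701e-05] [ 0.08988124 -0.20332299 -2.09686343] [ 0.01058375 -0.00755248 -0.04369408]
```

Request:
{"fn": "drive_tool", "kwargs": {"rows": [0, 0, 0, 0, 0, -2, -1, 0, 0, 0, 0, 0, -4, -1, 0, 0, 0, 0, 0, -6, -1, 0, 0, 0, 0, 0, -8, -1, 0, 0, 0, 0, 0, -9, -1]}}

```text
t: 11.98
tool_pos: [0.5263, -0.2672, 0.2045]
ee_rot: [0.0, -0.1, 0.995, -0.0]
contact_force: [-0.4, -0.6, -2.5]
opening: 0.181
grasp_force: 58.8
```

Request:
{"fn": "drive_tool", "kwargs": {"rows": [0, 0, 0, 0, 0, -1, -1, 0, 0, 0, 0, 0, -2, -1, 0, 0, 0, 0, 0, -3, -1, 0, 0, 0, 0, 0, -4, -1, 0, 0, 0, 0, 0, -5, -1]}}

```text
t: 12.4
tool_pos: [0.5258, -0.2668, 0.2082]
ee_rot: [-0.001, -0.1, 0.995, 0.0]
contact_force: [-0.5, 0.1, -6.3]
opening: 0.178
grasp_force: 58.4
```

Run:
```python
from geo import *
from cell import env
import cv2
s=env.state();print(s["t"],s["tool_pos"],s["ee_rot"],s["contact_force"],s["torque"],rot(s["ee_rot"]).inv().apply(s["torque"]))
F={n:env.grab_frame(n) for n in("wrist","side","scene")};pickle.dump((F,s),open("f6.pkl","wb"))
```

```text
12.4 [ 0.52584746 -0.26675576  0.20818568] [-5.88284508e-04 -9.97672700e-02  9.95010506e-01  4.89311028e-04] [-0.48197435  0.06475457 -6.27022131] [-0.0388095  -0.08954774  0.00371272] [ 0.05581964 -0.08005584 -0.00374018]
```

Request:
{"fn": "drive_tool", "kwargs": {"rows": [0, 0, 0, 0, 0, -1, -1, 0, 0, 0, 0, 0, -2, -1, 0, 0, 0, 0, 0, -3, -1, 0, 0, 0, 0, 0, -4, -1, 0, 0, 0, 0, 0, -4, -1]}}

```text
t: 12.97
tool_pos: [0.5264, -0.2671, 0.2132]
ee_rot: [0.0, -0.1, 0.995, -0.0]
contact_force: [0.3, 0.1, -6.7]
opening: 0.18
grasp_force: 58.4
```

Run:
```python
from geo import *
from cell import env
import cv2
T=[];N=[]
for i in range(8):
    F=env.grab_frame("scene");s=env.state();R=rot(s["ee_rot"]).inv();T.append(R.apply(s["torque"]));N.append(s["contact_force"])
print(s["t"],s["tool_pos"],np.mean(N,0),np.mean(T,0),np.std(T,0))
D=env.grab_frame("side");f0=pickle.load(open("f0.pkl","rb"))
pickle.dump((F,D,s),open("f7.pkl","wb"))
# lid outline change: difference vs previous (f6)
```

```text
13.3667 [ 0.52618278 -0.26702985  0.21284435] [-0.09743979 -0.08754355 -6.26177372] [ 0.00257834 -0.01800688  0.00446668] [0.01751137 0.02601472 0.04178593]
```

Request:
{"fn": "drive_tool", "kwargs": {"rows": [0, 0, 0, 0, 0, -2, -1, 0, 0, 0, 0, 0, -5, -1, 0, 0, 0, 0, 0, -10, -1, 0, 0, 0, 0, 0, -16, -1, 0, 0, 0, 0, 0, -23, -1]}}

```text
t: 13.83
tool_pos: [0.5263, -0.267, 0.2366]
ee_rot: [0.0, -0.1, 0.995, -0.0]
contact_force: [0.8, 0.1, -5.7]
opening: 0.181
grasp_force: 58.5
```

Request:
{"fn": "drive_tool", "kwargs": {"rows": [0, 0, 0, 0, 0, -8, -1, 0, 0, 0, 0, 0, -15, -1, 0, 0, 0, 0, 0, -20, -1, 0, 0, 0, 0, 0, -23, -1, 0, 0, 0, 0, 0, -24, -1]}}

```text
t: 14.25
tool_pos: [0.5265, -0.2672, 0.2608]
ee_rot: [0.0, -0.1, 0.995, -0.0]
contact_force: [0.1, 0.4, -6.1]
opening: 0.18
grasp_force: 58.7
```

Run:
```python
from geo import *
from cell import env
import cv2
s=env.state();R=rot(s["ee_rot"]);print(s["t"],s["tool_pos"],s["contact_force"],R.inv().apply(s["torque"]))
d=pickle.load(open("f0.pkl","rb"));S=d["scene"];D=d["side"]
print("flask",ray(S,(366,342),.01),"flask D",ray(D,(150,343),.005),"spool",ray(S,(247,250),.03))
# ring by threshold
ph=np.linspace(0,2*np.pi,36,endpoint=False);U=np.c_[np.cos(ph),np.sin(ph)]
def sup(P):return (P@U.T).max(0)
M=[]
for f,(x0,y0,x1,y1) in((S,(318,228,388,290)),(D,(178,262,256,326))):
    g=f["frame"][y0:y1,x0:x1].astype(int);lo=g.min(2);sat=g.max(2)-lo
    print(np.percentile(lo,[5,50,80,95]))
    bg=(sat<12)&(lo>np.percentile(lo,50))
    n,l,st,ce=cv2.connectedComponentsWithStats(bg.astype(np.uint8));i=1+np.argmax(st[1:,4]);print(st[i],x0,y0)
    ys,xs=np.where(l==i);M.append(sup(np.c_[xs+x0,ys+y0]+0.))
def res(p,h):
    o=[]
    for f,m in zip((S,D),M):
        P=np.concatenate([np.c_[p[0]+.066*np.cos(th),p[1]+.066*np.sin(th),0*th+z] for z in(p[2],p[2]-h)]);o.append(sup(proj(f,P))-m)
    return np.concatenate(o)
for h in(0,.01):
    r=least_squares(res,[.57,.267,.1],args=(h,),loss="soft_l1");print(h,r.x,np.round(r.fun[::3],1))
print(plan(s["tool_pos"],R,[.60,.126,.26],down(.2+np.pi)))
```

```text
14.25 [ 0.5265044  -0.26723693  0.26076959] [ 0.12350914  0.36406532 -6.06477116] [ 0.00168972  0.02989153 -0.00234282]
flask [0.67002821 0.40718893 0.01      ] flask D [0.66231401 0.40094957 0.005     ] spool [0.71178491 0.03548716 0.03      ]
[ 26. 140. 148. 156.]
[   8    1   62   60 1213] 318 228
[ 42. 133. 139. 145.]
[   0    1   70   53 1483] 178 262
0 [0.57760096 0.27909011 0.13402663] [ -1.9 -10.7 -13.7  -7.7  -1.4  -2.3  -1.9  -3.5  -0.5  -3.3  -1.5  -0.8
  -5.1  -5.2  -4.2  -0.5   1.7  -1.5  -0.   -1.3  -3.5   0.7  -1.   -3.6]
0.01 [0.57738244 0.27834469 0.13741166] [ -1.9 -10.7 -13.   -6.5  -0.1  -1.3  -1.5  -2.9   0.4  -2.3  -0.6  -0.2
  -4.7  -4.   -2.5   1.1   2.8  -1.3  -0.1  -0.8  -2.6   1.9   0.1  -2.8]
[-1.000e-01  0.000e+00 -0.000e+00 -1.501e+02  3.708e+02  5.000e-01]
```

Request:
{"fn": "drive_tool", "kwargs": {"rows": [0, 0, 0, -1.5, 3.7, 0, -1, 0, 0, 0, -4.1, 10.2, 0, -1, 0, 0, 0, -7.9, 19.5, 0, -1, 0, 0, 0, -12.8, 31.5, 0, -1, 0, 0, 0, -18.8, 46.4, 0, -1]}}

```text
t: 14.67
tool_pos: [0.5354, -0.2167, 0.2595]
ee_rot: [-0.0, -0.1, 0.995, 0.0]
contact_force: [-1.1, 0.5, -6.3]
opening: 0.18
grasp_force: 58.6
```

Request:
{"fn": "drive_tool", "kwargs": {"rows": [0, 0, 0, -7.5, 18.5, 0, -1, 0, 0, 0, -15, 37.1, 0, -1, 0, 0, 0, -22.5, 55.6, 0, -1, 0, 0, 0, -30, 74.2, 0, -1, 0, 0, 0, -37.5, 92.7, 0, -1]}}

```text
t: 15.08
tool_pos: [0.5536, -0.117, 0.2597]
ee_rot: [-0.0, -0.1, 0.995, 0.0]
contact_force: [0.7, -0.3, -6.3]
opening: 0.182
grasp_force: 58.7
```

Request:
{"fn": "drive_tool", "kwargs": {"rows": [0, 0, 0, -7.5, 18.5, 0, -1, 0, 0, 0, -15, 37.1, 0, -1, 0, 0, 0, -22.5, 55.6, 0, -1, 0, 0, 0, -30, 74.2, 0, -1, 0, 0, 0, -37.5, 92.7, 0, -1]}}

```text
t: 15.5
tool_pos: [0.5717, -0.0187, 0.2597]
ee_rot: [-0.0, -0.1, 0.995, 0.0]
contact_force: [0.2, 0.1, -5.6]
opening: 0.176
grasp_force: 58.7
```

Request:
{"fn": "drive_tool", "kwargs": {"rows": [0, 0, 0, -7.5, 18.5, 0, -1, 0, 0, 0, -15, 37.1, 0, -1, 0, 0, 0, -22.5, 55.6, 0, -1, 0, 0, 0, -30, 74.2, 0, -1, 0, 0, 0, -37.5, 92.7, 0, -1]}}

```text
t: 15.92
tool_pos: [0.5898, 0.0796, 0.2597]
ee_rot: [-0.0, -0.1, 0.995, 0.0]
contact_force: [0.0, 0.5, -6.1]
opening: 0.179
grasp_force: 58.7
```

Request:
{"fn": "drive_tool", "kwargs": {"rows": [0, 0, 0, -6.4, 15.8, 0, -1, 0, 0, 0, -11.6, 28.7, 0, -1, 0, 0, 0, -15.4, 38, 0, -1, 0, 0, 0, -17.6, 43.6, 0, -1, 0, 0, 0, -18.8, 46.4, 0, -1]}}

```text
t: 16.33
tool_pos: [0.5995, 0.1273, 0.2597]
ee_rot: [-0.0, -0.1, 0.995, -0.0]
contact_force: [0.1, -0.1, -6.2]
opening: 0.179
grasp_force: 58.6
```

Run:
```python
from geo import *
from cell import env
import cv2
F={n:env.grab_frame(n) for n in("wrist","side","scene")}
s=env.state();R=rot(s["ee_rot"]);print(s["t"],s["tool_pos"],s["contact_force"],R.inv().apply(s["torque"]))
pickle.dump((F,s),open("f8.pkl","wb"))
w=F["wrist"];print("expected ring ext",ext(w,.5707,.2674,[.106],.066),ext(w,.5707,.2674,[.106],.054))
c=w["frame"][110:410,300:560];im=cv2.resize(cv2.cvtColor(c,cv2.COLOR_RGB2BGR),None,fx=2,fy=2,interpolation=cv2.INTER_CUBIC)
cv2.imwrite("pics/m8.png",im)
```

```text
16.4833 [0.59961598 0.1258719  0.25979176] [ 0.02982044 -0.08141198 -6.17246943] [ 0.02398995 -0.00034408 -0.01547221]
expected ring ext [367.77086304 108.90442085 527.94323175 262.99280111] [382.12481664 124.65827616 513.10897155 250.55452552]
```

```bash
cat > ring.py <<'E'
from geo import *
import cv2
def fit(fs,x0,span=.010,zr=np.arange(.064,.112,.002)):
    G=[]
    for f in fs:
        g=cv2.GaussianBlur(cv2.cvtColor(f["frame"],cv2.COLOR_RGB2GRAY).astype(np.float32),(0,0),1.0)
        G.append((cv2.Sobel(g,5,1,0),cv2.Sobel(g,5,0,1)))
    def score(p):
        t=0
        for f,(gx,gy) in zip(fs,G):
            for r,sg in((.066,-1),(.054,1)):
                P=np.c_[p[0]+r*np.cos(th),p[1]+r*np.sin(th),0*th+p[2]];q=proj(f,P).astype(np.float32)
                n=proj(f,P+np.c_[np.cos(th),np.sin(th),0*th]*.001)-q;n/=np.linalg.norm(n,axis=1)[:,None]
                sx=cv2.remap(gx,q[:,0].copy(),q[:,1].copy(),1)[:,0];sy=cv2.remap(gy,q[:,0].copy(),q[:,1].copy(),1)[:,0]
                v=sg*(sx*n[:,0]+sy*n[:,1]);t+=np.clip(v,-40,80).mean()
        return t
    best=[]
    for z in zr:
        a=[(score((x,y,z)),x,y,z) for x in x0[0]+np.arange(-span,span+1e-9,.002) for y in x0[1]+np.arange(-span,span+1e-9,.002)]
        best.append(max(a))
    best.sort(reverse=True)
    from scipy.optimize import minimize
    r=minimize(lambda p:-score(p),best[0][1:],method="Nelder-Mead",options=dict(initial_simplex=np.array(best[0][1:])+np.vstack([np.zeros(3),np.eye(3)*.002])))
    return r.x,-r.fun,[tuple(np.round(b,3)) for b in best[:4]]
E
python3 - <<'E'
from ring import *
F,s=pickle.load(open("f8.pkl","rb"));d=pickle.load(open("f0.pkl","rb"))
print("wrist",fit([F["wrist"]],[.571,.267]))
print("scene+side",fit([d["scene"],d["side"]],[.571,.267]))
print("all",fit([d["scene"],d["side"],F["wrist"]],[.571,.267]))
E
```

```text
wrist (array([0.57302791, 0.2662998 , 0.10657729]), np.float64(96.26013419879287), [(np.float64(95.498), np.float64(0.573), np.float64(0.267), np.float64(0.106)), (np.float64(94.6), np.float64(0.573), np.float64(0.265), np.float64(0.108)), (np.float64(93.223), np.float64(0.573), np.float64(0.267), np.float64(0.104)), (np.float64(92.878), np.float64(0.573), np.float64(0.265), np.float64(0.11))])
scene+side (array([0.57297982, 0.26685958, 0.1157514 ]), np.float64(187.68339149718395), [(np.float64(176.208), np.float64(0.573), np.float64(0.265), np.float64(0.11)), (np.float64(156.984), np.float64(0.573), np.float64(0.265), np.float64(0.108)), (np.float64(132.461), np.float64(0.573), np.float64(0.263), np.float64(0.106)), (np.float64(116.399), np.float64(0.581), np.float64(0.257), np.float64(0.098))])
all (array([0.57276664, 0.26497306, 0.1100715 ]), np.float64(270.0346408273684), [(np.float64(269.086), np.float64(0.573), np.float64(0.265), np.float64(0.11)), (np.float64(251.584), np.float64(0.573), np.float64(0.265), np.float64(0.108)), (np.float64(205.366), np.float64(0.573), np.float64(0.265), np.float64(0.106)), (np.float64(135.056), np.float64(0.573), np.float64(0.265), np.float64(0.104))])
```

Run:
```python
from ring import *
F,s=pickle.load(open("f8.pkl","rb"));F1,s1=pickle.load(open("f1.pkl","rb"))
def lid(f,x0,z,sg=1,span=.012):
    g=cv2.GaussianBlur(cv2.cvtColor(f["frame"],cv2.COLOR_RGB2GRAY).astype(np.float32),(0,0),1.0);gx=cv2.Sobel(g,5,1,0);gy=cv2.Sobel(g,5,0,1);out=[]
    for x in np.arange(-span,span+1e-9,.001):
        for y in np.arange(-span,span+1e-9,.001):
            P=np.c_[x0[0]+x+.066*np.cos(th),x0[1]+y+.066*np.sin(th),0*th+z];q=proj(f,P).astype(np.float32)
            n=proj(f,P+np.c_[np.cos(th),np.sin(th),0*th]*.001)-q;n/=np.linalg.norm(n,axis=1)[:,None]
            v=cv2.remap(gx,q[:,0].copy(),q[:,1].copy(),1)[:,0]*n[:,0]+cv2.remap(gy,q[:,0].copy(),q[:,1].copy(),1)[:,0]*n[:,1]
            out.append((np.clip(abs(v) if sg==0 else sg*v,-20,80).mean(),x,y))
    out.sort(reverse=True);return np.round(out[:4],4).tolist()
zt=s["tool_pos"][2]-.1151+.012;print("TCP",s["tool_pos"],"ztop",zt)
for n in("wrist","scene","side"):
    print(n,lid(F[n],s["tool_pos"][:2],zt),lid(F[n],s["tool_pos"][:2],zt,0)[:2])
print("orig lid wrist rel .5262,-.267",lid(F1,[.5262,-.267],.104),lid(F1,[.5262,-.267],.104,0)[:2])
```

```text
TCP [0.59961598 0.1258719  0.25979176] ztop 0.15669176038649563
wrist [[40.2855, 0.0, 0.001], [39.9314, 0.0, 0.002], [37.6219, 0.001, 0.001], [36.7381, 0.001, 0.002]] [[49.7812, 0.0, 0.001], [47.8679, 0.0, 0.002]]
scene [[43.7454, 0.004, 0.004], [43.6578, 0.004, 0.005], [43.1253, 0.003, 0.005], [42.9081, 0.005, 0.004]] [[65.4607, 0.0, 0.002], [64.3509, -0.001, 0.002]]
side [[53.6526, 0.0, 0.007], [53.6049, 0.0, 0.008], [53.461, 0.001, 0.007], [53.3748, 0.001, 0.008]] [[66.1458, 0.004, -0.001], [66.1418, 0.005, -0.001]]
orig lid wrist rel .5262,-.267 [[21.9027, 0.004, -0.005], [21.4482, -0.007, 0.008], [21.2725, 0.003, -0.006], [21.2499, 0.004, -0.006]] [[57.932, 0.003, 0.001], [57.2778, 0.003, 0.0]]
```

Request:
{"fn": "drive_tool", "kwargs": {"rows": [0, 0, 0, 0, 4, 0, -1, 0, 0, 0, 0, 11, 0, -1, 0, 0, 0, 0, 21, 0, -1, 0, 0, 0, 0, 34, 0, -1, 0, 0, 0, -0.5, 49, 0, -1]}}

```text
t: 16.9
tool_pos: [0.5901, 0.1753, 0.26]
ee_rot: [0.0, -0.099, 0.995, 0.0]
contact_force: [1.0, -0.4, -6.1]
opening: 0.178
grasp_force: 58.7
```

Request:
{"fn": "drive_tool", "kwargs": {"rows": [0, 0, 0, 0, 18, 0, -1, 0, 0, 0, 0, 36, 0, -1, 0, 0, 0, 0, 53, 0, -1, 0, 0, 0, -0.5, 68, 0, -1, 0, 0, 0, -1.1, 80, 0, -1]}}

```text
t: 17.32
tool_pos: [0.5748, 0.2556, 0.2599]
ee_rot: [-0.0, -0.101, 0.995, 0.0]
contact_force: [0.6, 0.5, -6.0]
opening: 0.175
grasp_force: 58.7
```

Request:
{"fn": "drive_tool", "kwargs": {"rows": [0, 0, 0, 0, 7, 0, -1, 0, 0, 0, 0, 11, 2, -1, 0, 0, 0, 0, 12.6, 6, -1, 0, 0, 0, 0, 12.6, 11, -1, 0, 0, 0, 0, 12.6, 16, -1]}}

```text
t: 17.73
tool_pos: [0.5733, 0.2647, 0.2431]
ee_rot: [-0.0, -0.099, 0.995, -0.0]
contact_force: [-0.4, 0.5, -6.3]
opening: 0.18
grasp_force: 58.8
```

Request:
{"fn": "drive_tool", "kwargs": {"rows": [0, 0, 0, 0, 0, 4, -1, 0, 0, 0, 0, 0, 8, -1, 0, 0, 0, 0, 0, 10, -1, 0, 0, 0, 0, 0, 11, -1, 0, 0, 0, 0, 0, 11, -1]}}

```text
t: 18.15
tool_pos: [0.5731, 0.2651, 0.2326]
ee_rot: [-0.0, -0.1, 0.995, -0.0]
contact_force: [-0.0, -0.9, -6.3]
opening: 0.182
grasp_force: 58.7
```

Run:
```python
from geo import *
from cell import env
F={n:env.grab_frame(n) for n in("wrist","side","scene")}
s=env.state();R=rot(s["ee_rot"]);print(s["t"],s["tool_pos"],s["contact_force"],R.inv().apply(s["torque"]))
pickle.dump((F,s),open("f9.pkl","wb"))
print(plan(s["tool_pos"],R,[.573,.265,s["tool_pos"][2]],down(.2+np.pi)))
```

```text
18.3 [0.57333971 0.26534802 0.23318065] [ 0.83163105 -1.07636961 -6.49956609] [-0.00898513 -0.00714182  0.04219826]
[-0.   0.  -0.   0.4 -0.3 -0. ]
```

Descending slowly while watching the force.

Request:
{"fn": "drive_tool", "kwargs": {"rows": [0, 0, 0, 0, 0, 1, -1, 0, 0, 0, 0, 0, 2, -1, 0, 0, 0, 0, 0, 3, -1, 0, 0, 0, 0, 0, 4, -1, 0, 0, 0, 0, 0, 5, -1]}}

```text
t: 18.72
tool_pos: [0.5731, 0.2654, 0.2278]
ee_rot: [-0.0, -0.1, 0.995, -0.0]
contact_force: [0.5, -0.0, -6.4]
opening: 0.178
grasp_force: 58.7
```

Request:
{"fn": "drive_tool", "kwargs": {"rows": [0, 0, 0, 0, 0, 1, -1, 0, 0, 0, 0, 0, 2, -1, 0, 0, 0, 0, 0, 3, -1, 0, 0, 0, 0, 0, 3.5, -1, 0, 0, 0, 0, 0, 4, -1]}}

```text
t: 19.13
tool_pos: [0.5731, 0.2653, 0.2237]
ee_rot: [-0.0, -0.1, 0.995, -0.0]
contact_force: [0.0, -0.4, -6.3]
opening: 0.181
grasp_force: 58.7
```

Request:
{"fn": "drive_tool", "kwargs": {"rows": [0, 0, 0, 0, 0, 0.5, -1, 0, 0, 0, 0, 0, 1, -1, 0, 0, 0, 0, 0, 1.5, -1, 0, 0, 0, 0, 0, 2, -1, 0, 0, 0, 0, 0, 2.5, -1]}}

```text
t: 19.55
tool_pos: [0.5732, 0.2654, 0.2213]
ee_rot: [0.0, -0.1, 0.995, -0.0]
contact_force: [-0.9, -0.2, -5.4]
opening: 0.179
grasp_force: 58.7
```

Request:
{"fn": "drive_tool", "kwargs": {"rows": [0, 0, 0, 0, 0, 0.5, -1, 0, 0, 0, 0, 0, 1, -1, 0, 0, 0, 0, 0, 1.5, -1, 0, 0, 0, 0, 0, 2, -1, 0, 0, 0, 0, 0, 2, -1]}}

```text
t: 19.97
tool_pos: [0.5731, 0.2653, 0.2192]
ee_rot: [-0.0, -0.1, 0.995, -0.0]
contact_force: [0.2, -0.2, -5.7]
opening: 0.181
grasp_force: 58.7
```

Request:
{"fn": "drive_tool", "kwargs": {"rows": [0, 0, 0, 0, 0, 0.5, -1, 0, 0, 0, 0, 0, 1, -1, 0, 0, 0, 0, 0, 1.5, -1, 0, 0, 0, 0, 0, 2, -1, 0, 0, 0, 0, 0, 2, -1]}}

```text
t: 20.38
tool_pos: [0.5731, 0.2653, 0.2172]
ee_rot: [-0.0, -0.1, 0.995, -0.0]
contact_force: [-0.4, -0.6, -5.9]
opening: 0.178
grasp_force: 58.7
```

Request:
{"fn": "drive_tool", "kwargs": {"rows": [0, 0, 0, 0, 0, 0.5, -1, 0, 0, 0, 0, 0, 1, -1, 0, 0, 0, 0, 0, 1.5, -1, 0, 0, 0, 0, 0, 2, -1, 0, 0, 0, 0, 0, 2, -1]}}

```text
t: 20.8
tool_pos: [0.5736, 0.2655, 0.216]
ee_rot: [0.001, -0.1, 0.995, 0.0]
contact_force: [0.7, 0.3, -2.2]
opening: 0.179
grasp_force: 59.0
```

Request:
{"fn": "drive_tool", "kwargs": {"rows": [0, 0, 0, 0, 0, 2, -1, 0, 0, 0, 0, 0, 4, -1, 0, 0, 0, 0, 0, 6, -1, 0, 0, 0, 0, 0, 7.5, -1, 0, 0, 0, 0, 0, 8.5, -1]}}

```text
t: 21.22
tool_pos: [0.573, 0.2653, 0.2065]
ee_rot: [-0.0, -0.1, 0.995, -0.0]
contact_force: [0.4, -0.0, -1.8]
opening: 0.178
grasp_force: 59.1
```

Request:
{"fn": "drive_tool", "kwargs": {"rows": [0, 0, 0, 0, 0, 0.6, -1, 0, 0, 0, 0, 0, 1.2, -1, 0, 0, 0, 0, 0, 1.8, -1, 0, 0, 0, 0, 0, 2.4, -1, 0, 0, 0, 0, 0, 2.4, -1]}}

```text
t: 21.63
tool_pos: [0.5731, 0.2654, 0.2043]
ee_rot: [-0.0, -0.1, 0.995, -0.0]
contact_force: [0.6, -0.1, -2.2]
opening: 0.181
grasp_force: 59.1
```

Run:
```python
from ring import *
from cell import env
F={n:env.grab_frame(n) for n in("wrist","side","scene")}
N=[]
for i in range(6): env.grab_frame("side");s=env.state();N.append(s["contact_force"])
R=rot(s["ee_rot"]);print(s["t"],s["tool_pos"],np.mean(N,0),R.inv().apply(s["torque"]))
pickle.dump((F,s),open("f10.pkl","wb"))
def at(f,p,g):
    t=0;gx,gy=g
    P=np.c_[p[0]+.066*np.cos(th),p[1]+.066*np.sin(th),0*th+p[2]];q=proj(f,P).astype(np.float32)
    n=proj(f,P+np.c_[np.cos(th),np.sin(th),0*th]*.001)-q;n/=np.linalg.norm(n,axis=1)[:,None]
    v=cv2.remap(gx,q[:,0].copy(),q[:,1].copy(),1)[:,0]*n[:,0]+cv2.remap(gy,q[:,0].copy(),q[:,1].copy(),1)[:,0]*n[:,1]
    return np.clip(abs(v),0,80).mean()
for ns in(("scene","side"),):
    G=[]
    for n in ns:
        g=cv2.GaussianBlur(cv2.cvtColor(F[n]["frame"],cv2.COLOR_RGB2GRAY).astype(np.float32),(0,0),1.);G.append((cv2.Sobel(g,5,1,0),cv2.Sobel(g,5,0,1)))
    o=sorted([(sum(at(F[n],(x,y,z),g) for n,g in zip(ns,G)),x,y,z) for x in np.arange(.566,.581,.001) for y in np.arange(.258,.273,.001) for z in np.arange(.1,.126,.002)],reverse=True)
    print(np.round(o[:5],3).tolist())
```

```text
22.0833 [0.57317059 0.26538328 0.20452156] [-0.0261818  -0.26733195 -2.38745394] [-0.01867833 -0.01173412 -0.00103107]
[[127.795, 0.577, 0.268, 0.116], [127.741, 0.576, 0.268, 0.116], [127.456, 0.577, 0.269, 0.118], [127.436, 0.576, 0.269, 0.116], [127.181, 0.577, 0.269, 0.116]]
```

Request:
{"fn": "drive_tool", "kwargs": {"rows": [0, 0, 0, 2, 0, 0, -1, 0, 0, 0, 4, 0, 0, -1, 0, 0, 0, 6, 0, 0, -1, 0, 0, 0, 8, 0, 0, -1, 0, 0, 0, 10, 0, 0, -1]}}

```text
t: 22.5
tool_pos: [0.563, 0.2633, 0.2045]
ee_rot: [-0.0, -0.1, 0.995, -0.0]
contact_force: [0.0, -0.7, -1.4]
opening: 0.178
grasp_force: 59.1
```

Request:
{"fn": "drive_tool", "kwargs": {"rows": [0, 0, 0, 2, 0, 0, -1, 0, 0, 0, 4, 0, 0, -1, 0, 0, 0, 6, 0, 0, -1, 0, 0, 0, 8, 0, 0, -1, 0, 0, 0, 10, 0, 0, -1]}}

```text
t: 22.92
tool_pos: [0.5533, 0.2613, 0.2045]
ee_rot: [0.0, -0.1, 0.995, -0.0]
contact_force: [-0.1, 0.6, -2.8]
opening: 0.181
grasp_force: 59.1
```

Request:
{"fn": "drive_tool", "kwargs": {"rows": [0, 0, 0, 2, 0, 0, -1, 0, 0, 0, 5, 0, 0, -1, 0, 0, 0, 9, 0, 0, -1, 0, 0, 0, 13, 0, 0, -1, 0, 0, 0, 16, 0, 0, -1]}}

```text
t: 23.33
tool_pos: [0.5373, 0.2581, 0.2045]
ee_rot: [-0.0, -0.1, 0.995, -0.0]
contact_force: [-0.4, -0.7, -2.1]
opening: 0.18
grasp_force: 59.1
```

Request:
{"fn": "drive_tool", "kwargs": {"rows": [0, 0, 0, 2, 0, -6, -1, 0, 0, 0, 6, 0, -18, -1, 0, 0, 0, 12, 0, -32, -1, 0, 0, 0, 20, 0, -46, -1, 0, 0, 0, 30, 0, -55, -1]}}

```text
t: 23.75
tool_pos: [0.5089, 0.2524, 0.262]
ee_rot: [0.001, -0.1, 0.995, 0.0]
contact_force: [0.6, 0.7, -1.8]
opening: 0.181
grasp_force: 59.2
```

Request:
{"fn": "drive_tool", "kwargs": {"rows": [0, 0, 0, 10, -20, 0, -1, 0, 0, 0, 10, -40, 0, -1, 0, 0, 0, 10, -65, 0, -1, 0, 0, 0, 10, -90, 0, -1, 0, 0, 0, 10, -110, 0, -1]}}

```text
t: 24.17
tool_pos: [0.5203, 0.1411, 0.2606]
ee_rot: [0.001, -0.1, 0.995, -0.0]
contact_force: [-0.8, 1.3, -3.2]
opening: 0.182
grasp_force: 59.4
```

Request:
{"fn": "drive_tool", "kwargs": {"rows": [0, 0, 0, 0, 0, 0, -1, 0, 0, 0, 0, 0, 0, -1]}}

```text
t: 24.33
tool_pos: [0.5205, 0.1416, 0.2603]
ee_rot: [0.0, -0.099, 0.995, 0.0]
contact_force: [0.2, -0.1, -2.6]
opening: 0.18
grasp_force: 59.5
```

Run:
```python
from ring import *
from cell import env
F={n:env.grab_frame(n) for n in("wrist","side","scene")}
s=env.state();R=rot(s["ee_rot"]);print(s["t"],s["tool_pos"],s["contact_force"],R.inv().apply(s["torque"]))
pickle.dump((F,s),open("f11.pkl","wb"))
print(plan(s["tool_pos"],R,[.4794,.0152,.200],down(-.315+np.pi)))
g=lambda n:cv2.cvtColor(F[n]["frame"],cv2.COLOR_RGB2BGR)
w=F["wrist"];e=ext(w,.573,.266,[.112],.066);print(e)
a=cv2.resize(g("scene")[225:305,312:392],(400,400),interpolation=cv2.INTER_CUBIC)
b=cv2.resize(g("side")[258:338,176:256],(400,400),interpolation=cv2.INTER_CUBIC)
c=cv2.resize(g("wrist"),(267,200));x0=int(np.clip((e[0]+e[2])/2-110,0,340))
y0=int(np.clip((e[1]+e[3])/2-41,0,330))
d=cv2.resize(g("wrist")[y0:y0+83,x0:x0+220],(533,200),interpolation=cv2.INTER_CUBIC)
cv2.imwrite("pics/m11.png",np.vstack([np.hstack([a,b]),np.hstack([c,d])]))
```

```text
24.4833 [0.52021694 0.14312794 0.25987882] [-0.15747435  0.26845505 -2.54276182] [-0.01910754 -0.03459645 -0.01025972]
[   0.     0.    29.5   65.5 -117.2   59.8]
[327.15869322 204.28680309 477.81748616 339.25924632]
```

View pics/m11.png

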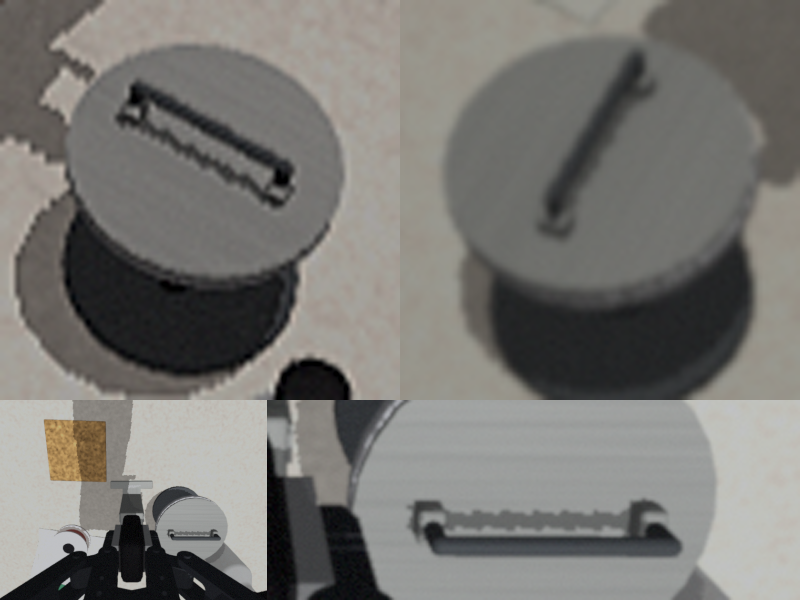

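The lid lies flat and concentric on the ring in all three views, with no ring edge showing. Its loop leans freely and the hook is clear. Next I return the lifter to the mat.

Request:
{"fn": "drive_tool", "kwargs": {"rows": [0, 0, 0, 7, -12, 4, -1, 0, 0, 0, 20, -36, 14, -1, 0, 0, 0, 36, -64, 28, -1, 0, 0, 0, 50, -90, 42, -1, 0, 0, 0, 60, -108, 52, -1]}}

```text
t: 24.9
tool_pos: [0.4818, 0.0241, 0.2066]
ee_rot: [-0.001, -0.1, 0.995, -0.0]
contact_force: [-0.2, 0.0, -2.8]
opening: 0.184
grasp_force: 59.5
```

Request:
{"fn": "drive_tool", "kwargs": {"rows": [0, 0, 6, 4, -7, 5, -1, 0, 0, 12, 5.5, -9.2, 8, -1, 0, 0, 18, 5.5, -9.2, 8, -1, 0, 0, 24, 5.5, -9.2, 8, -1, 0, 0, 29.5, 5.5, -9.2, 8, -1]}}

```text
t: 25.32
tool_pos: [0.4795, 0.0154, 0.1996]
ee_rot: [-0.0, 0.159, 0.987, 0.0]
contact_force: [-0.7, 0.3, -2.4]
opening: 0.182
grasp_force: 59.5
```

Request:
{"fn": "drive_tool", "kwargs": {"rows": [0, 0, 0, 0, 0, 10, -1, 0, 0, 0, 0, 0, 26, -1, 0, 0, 0, 0, 0, 44, -1, 0, 0, 0, 0, 0, 62, -1, 0, 0, 0, 0, 0, 78, -1]}}

```text
t: 25.73
tool_pos: [0.4791, 0.0154, 0.1199]
ee_rot: [-0.0, 0.155, 0.988, -0.0]
contact_force: [0.4, 0.2, -2.9]
opening: 0.178
grasp_force: 59.6
```

Request:
{"fn": "drive_tool", "kwargs": {"rows": [0, 0, 0, 0, 0, 8, -1, 0, 0, 0, 0, 0, 14, -1, 0, 0, 0, 0, 0, 18, -1, 0, 0, 0, 0, 0, 20, -1, 0, 0, 0, 0, 0, 20, -1]}}

```text
t: 26.15
tool_pos: [0.4798, 0.0147, 0.1016]
ee_rot: [0.0, 0.157, 0.988, -0.0]
contact_force: [0.5, 0.1, -2.6]
opening: 0.177
grasp_force: 59.5
```

Run:
```python
from geo import *
from cell import env
w=env.grab_frame("wrist");s=env.state();R=rot(s["ee_rot"]);print(s["t"],s["tool_pos"],s["contact_force"])
pickle.dump((w,s),open("f12.pkl","wb"))
print(plan(s["tool_pos"],R,[.4794,.0152,.0936],down(-.315+np.pi)))
```

```text
26.2 [0.48002676 0.01459003 0.10193963] [-0.28837776  0.14523225 -1.99942139]
[0.  0.1 0.  0.8 0.4 8.3]
```

Request:
{"fn": "drive_tool", "kwargs": {"rows": [0, 0, 0, 0, 0, 2, -1, 0, 0, 0, 0, 0, 4, -1, 0, 0, 0, 0, 0, 5.5, -1, 0, 0, 0, 0, 0, 6.5, -1, 0, 0, 0, 0, 0, 7, -1]}}

```text
t: 26.62
tool_pos: [0.4795, 0.0146, 0.0944]
ee_rot: [-0.0, 0.157, 0.988, -0.0]
contact_force: [0.5, -1.2, -2.2]
opening: 0.178
grasp_force: 59.5
```

Request:
{"fn": "drive_tool", "kwargs": {"rows": [0, 0, 0, 0, 0, 0.3, -1, 0, 0, 0, 0, 0, 0.6, -1, 0, 0, 0, 0, 0, 0.9, -1, 0, 0, 0, 0, 0, 1.2, -1, 0, 0, 0, 0, 0, 1.2, -1]}}

```text
t: 27.03
tool_pos: [0.4797, 0.0145, 0.0936]
ee_rot: [0.0, 0.157, 0.988, -0.0]
contact_force: [-1.0, 0.4, 1.6]
opening: 0.178
grasp_force: 60.0
```

Request:
{"fn": "drive_tool", "kwargs": {"rows": [0, 0, 0, 0, 0, 0.3, -0.6, 0, 0, 0, 0, 0, 0.3, -0.55, 0, 0, 0, 0, 0, 0.3, -0.45, 0, 0, 0, 0, 0, 0.3, -0.2, 0, 0, 0, 0, 0, 0.3, 0.1]}}

```text
t: 27.45
tool_pos: [0.4797, 0.0146, 0.093]
ee_rot: [0.0, 0.157, 0.988, -0.0]
contact_force: [0.1, 0.2, 0.7]
opening: 0.524
grasp_force: 0.0
```

Request:
{"fn": "drive_tool", "kwargs": {"rows": [0, 0, 0, 0, 0, 0, 0.4, 0, 0, 0, 0, 0, 0, 0.7, 0, 0, 0, 0, 0, 0, 0.9, 0, 0, 0, 0, 0, 0, 0.9, 0, 0, 0, 0, 0, 0, 0.9]}}

```text
t: 27.87
tool_pos: [0.4796, 0.0146, 0.093]
ee_rot: [0.0, 0.157, 0.988, -0.0]
contact_force: [0.1, -0.3, -0.1]
opening: 0.952
grasp_force: 0.0
```

Request:
{"fn": "drive_tool", "kwargs": {"rows": [0, 0, 0, 0, 0, -10, 0.9, 0, 0, 0, 0, 0, -30, 0.9, 0, 0, 0, 0, 0, -55, 0.9, 0, 0, 0, 0, 0, -80, 0.9, 0, 0, 0, 0, 0, -105, 0.9]}}

```text
t: 28.28
tool_pos: [0.4793, 0.0146, 0.1998]
ee_rot: [0.0, 0.157, 0.988, -0.0]
contact_force: [0.6, 0.2, 0.8]
opening: 0.953
grasp_force: 0.0
```

Request:
{"fn": "drive_tool", "kwargs": {"rows": [0, 0, 0, 0, 0, -20, 0.9, 0, 0, 0, 0, 0, -35, 0.9, 0, 0, 0, 0, 0, -45, 0.9, 0, 0, 0, 0, 0, -45, 0.9, 0, 0, 0, 0, 0, -45, 0.9]}}

```text
t: 28.7
tool_pos: [0.4797, 0.0146, 0.2432]
ee_rot: [0.0, 0.157, 0.988, -0.0]
contact_force: [-0.7, -0.6, -0.3]
opening: 0.947
grasp_force: 0.0
```

Run:
```python
from ring import *
from cell import env
w=env.grab_frame("wrist");s=env.state();print(s["t"],s["tool_pos"],s["contact_force"],s["opening"])
# check lifter upright: compare with the pre-grasp view warped via model points
f2,_=pickle.load(open("f2.pkl","rb"))
def L(p,q): return np.array([p[0],p[1],.004])+np.asarray(q)@rz(p[2]).T
Q=[[-.027,.028,.006],[-.027,-.028,.006],[.017,.008,.132],[.017,-.008,.132]]
print(proj(w,L([.4797,.0146,-.315],Q)).round(0).tolist())
g=cv2.cvtColor(w["frame"],cv2.COLOR_RGB2GRAY)
n,l,st,ce=cv2.connectedComponentsWithStats((g<35).astype(np.uint8))
for i in range(1,n):
    if st[i,4]>150: print("dark",st[i],ce[i].round(0))
h=cv2.cvtColor(w["frame"],cv2.COLOR_RGB2HSV)
m=((h[...,1]<50)&(h[...,2]>90)).astype(np.uint8);n,l,st,ce=cv2.connectedComponentsWithStats(m)
for i in range(1,n):
    if 80<st[i,4]<3000: print("grey",st[i],ce[i].round(0))
```

```text
28.75 [0.47921027 0.01463445 0.2423972 ] [ 0.38146141 -0.1618707  -0.59517094] 0.9494566866200684
[[303.0, 146.0], [248.0, 146.0], [287.0, 230.0], [265.0, 230.0]]
dark [470 132  39  88 301] [479. 173.]
dark [517 168  22  28 342] [526. 180.]
dark [ 265  172   22   57 1117] [276. 200.]
dark [ 45 243  60  60 174] [ 84. 266.]
dark [    0   276   560   144 34242] [278. 376.]
dark [336 352  22  18 312] [346. 360.]
grey [250 141  54  17 512] [279. 147.]
grey [527 159  33  82 256] [539. 193.]
grey [285 170   5  32  87] [287. 183.]
grey [ 81 253  24  25 101] [ 94. 265.]
grey [ 38 261  49  45 447] [ 64. 281.]
grey [   0  280   65   72 1380] [ 33. 316.]
```

```bash
python3 -c "
from cell import env
print(env.job_done())"
```

```text
the job is handed in; nothing more can be done
None
```

The lid is on the stand's ring, flat and centred in the last camera views; the lifter stands upright on its mat, released, and the job was handed in at about 29 s of the 72 s allowed (no verdict was returned).

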